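Hold the crank lever level over the keyed shaft in the vise

ROBOT

A 6-joint arm with a two-finger parallel gripper is mounted at the origin on the work surface. World frame = base frame: x ahead of the robot, y to its left, z up, the work surface at z = 0. Lengths are in mm, angles in rad, forces in N, time in s.
With the tool pointing down it reaches from about 300 to 775 mm from the base axis. Payload 14.6 kg.
Tool frame: the origin (TCP) lies midway between the tips of the shut fingers; the grasp point (between the pads) lies 19 mm behind it; z points along the fingers, y is the line along which they close (so a half turn about z gives the same grasp; the last joint's range is limited). The gripper opens to 94 mm and grips with 3 to 60 N. Pads are 16 mm wide; open, the fingers measure 119 mm over their backs; the gripper's body (75 mm by 177 mm) begins 78 mm behind the grasp point.
Start: joints at [1.11, 0.3, 1.521, -0, 1.321, -0.067], TCP at [211.032, 507.893, 205.446] pointing down, gripper open.
Joint ranges: [-3.03, 3.03], [-0.79, 2.21], [0.23, 2.52], [-1.04, 4.18], [0, 3.07], [-2.55, 2.55]. Speed limits (rad/s): [2.22, 2.22, 2.57, 3.14, 3.14, 3.14].

INTERFACE

Orientations are given as [roll, pitch, yaw] about the fixed x, y, z axes, in that order (R = Rz(yaw) Ry(pitch) Rx(roll)).
In Python, from cell import manip gives the robot as it stands.
- The arm moves only by the shell command python3 -m creep 'ROWS' [OPENING] [FORCE]. ROWS is text: rows parted by semicolons, each of 6 numbers parted by spaces: the shift along the tool's x, y, z normalised to -1 to 1, where 1 is 4 cm, then the turn, a rotation vector about the tool's x, y, z normalised to -1 to 1, where 1 is pi rad. In form: dx dy dz ax ay az; .... A call has 1 to 20 rows; each row shifts and turns the commanded pose from where the row before left it, along the tool's axes as they then stand; what a row does not reach is not made up. A row lasts 1/8 s, in which the tool goes at most 62.5 mm and 10.7 degrees, less where a joint would pass 70% of its speed; a pose out of reach is approached as far as the arm can. A call with a number of a shift or a turn outside -1 to 1 is refused whole. A call with a gripper value outside its range is refused whole. OPENING is the closure, from 0 (fully open) to 1 (shut), set as the call begins (- or left out, the last holds). The fingers move at their own pace and stop on an object; FORCE is the grip in N (left out, the last holds). Time passes only in rows, so rows that do not move let the fingers close. It gives the time, the measured TCP pose, the force, the opening and the grip force at its end, in the units of the state.
- manip.read_state(): the state, without advancing time (a new reading comes with each control period).
- manip.camera(name): name is "scene" or "top" or "wrist"; returns a dict with "color" (384x512x3 uint8, red, green, blue), "range_z" (384x512 float32, mm along the optical axis (not along the pixel's ray), 0 where there is no reading), "camera_matrix" (3x3 intrinsics, pixels), "T" (4x4, takes a point from camera to world coordinates). Camera axes: x right, y down, z forward; pixel columns grow to the right and rows downward; lengths in mm; the calibration is good to about 2 mm. A picture is of the moment at which its call begins.
- manip.sign_off(): hands the job in; it is judged then, once.
The state is a dict: "clock": time; "joints": joint angles; "qd": joint speeds; "effort": joint torques, N m; "eef_pos": TCP position; "eef_rot": TCP orientation; "wrist_force": force on the tool from outside, world axes, zero at the start; "moment": the same for the moment, N m; "finger_gap": finger opening in mm; "finger_force": force on a finger pad.
Only numpy, scipy, OpenCV 4.12 (cv2) and the standard library are available. Lean on these libraries where they do the work, as an engineer would, in place of code of your own. Each camera call takes 0.05 s, during which the arm holds its last target. There are 200 camera calls.

TASK

Clear the flat link off the vise's anvil and lay it flat in the long empty compartment of the parts tray, then pick up the cast crank lever by its balance point and hold it level over the keyed shaft that stands in the vise, with the hub's bore centred over the shaft end and about 25 mm above it, and with the arm pointing back over the anvil, in line with the key, ready to be lowered on. Finish while holding it there, still and in the gripper alone. Leave the other things on the bench and in the tray where they are.

Things in the scene. Friction and masses are not known exactly. Their poses are not given: they have to be found in the camera images.
- vise: Green bench vise, fixed. Origin: centre of its base, on the bench; +x runs from the anvil (robot side) through the jaws to the screw handle. Jaws 100 mm wide, x -22 to +88 mm, tops 140 mm high. Flat anvil 118 mm high, 64 mm wide, x -107 to -22 mm. At x +30 mm a steel shaft stands clamped in the jaws: 32 mm thick to 160 mm height, then 24 mm thick to 200 mm, an 8 mm wide key on its anvil (-x) side.
- shaft_end (a point): Centre of the top face of the shaft in the vise, 200 mm above the bench. Axes as the vise's: -x points from the shaft over the anvil.
- link: Bright flat steel link with an eye at each end, 108 mm long (its x), 22 mm wide between the eyes, 28 mm across them (y), 10 mm thick, 180 g, balanced at its middle. At the start it lies flat along the anvil (its x along the vise's x, within 15 degrees), underside 118 mm above the bench, its rear end overhanging towards the robot. Origin: centre of its underside.
- tray: Grey steel parts tray, fixed, left or right of the vise (the lever is on the other side). 166 x 166 mm, outer walls 25 mm high, inner 22 mm, all 3 mm thick, floor 3 mm. Origin: centre of its underside. Towards its -x (robot side): one long empty compartment, 80 mm (x) by 160 mm (y) inside. Towards its +x: two square compartments with a collar and a nut.
- long_bay (a point): Centre of the floor of the tray's long compartment, 3 mm above the bench. Axes as the tray's: y runs along the compartment.
- lever: Grey cast lever, 0.6 to 0.9 kg, lying on its flat underside. Origin: hub axis, at the underside. Hub 50 mm diameter, 32 mm high, 25 mm upright through bore. Arm along +x, 22 mm wide, 12 mm thick, z 0 to 12 mm, to a small eye (30 mm diameter, 16 mm high) 200 mm from the hub axis; 34 mm wide where it joins the hub, up to x 34 mm. Balance point on the arm, 61 mm from the hub axis.
- balance (a point): The lever's balance point (centre of mass along the arm): in the middle of the arm, 61 mm from the hub axis, 6 mm above the underside. Axes as the lever's: x along the arm towards the small eye.
- bore (a point): Centre of the lower mouth of the lever hub's bore, at the underside (the lever's origin).
- eye (a point): Centre of the lever's small eye, at the underside, 200 mm from the hub axis.
- collar: Loose steel collar, 42 mm diameter, 22 mm high, in a square compartment of the tray. Leave alone. Origin: centre of its underside.
- nut: Loose dark hexagon nut, 36 mm over corners, 16 mm high, in the other square compartment. Leave alone. Origin: centre of its underside.
- sprocket: Loose dark 14-tooth sprocket, 90 mm diameter, 26 mm high, lying near the bench's far edge. Leave alone. Origin: centre of its underside.
- tin: Loose plain grey tin, 66 mm diameter, 90 mm high, standing near the bench's far edge. Leave alone. Origin: centre of its underside.
- wrench: Loose open-ended wrench, 170 mm long, lying at the right side of the bench, beyond the working area. Leave alone. Origin: middle of its underside.
- hammer: Loose hammer lying at the left side of the bench, beyond the working area. Leave alone. Origin: middle of its underside.
- pin: Loose steel pin, 48 mm high, standing on its 28 mm head between the robot and the vise. Leave alone. Origin: centre of its underside.

How it is judged (in metres and radians):
On the way, in this order (a step that is already met when the one before it is completed fails the run):
1. the link lies flat in the tray's long compartment and is let go (x of link in the frame of long_bay between -0.032 and 0.032 m and y of link in the frame of long_bay between -0.03 and 0.03 m and z of link in the frame of long_bay below 0.005 m and angle between link's own z axis and vertical below 0.1 rad and contact force between the fingers and link below 0.1 N and linear speed of link below 0.02 m/s), for 0.2 s.
2. the lever is lifted clear of the bench, held by its balance point (within 20 mm) (x of the grasp point in the frame of balance between -0.02 and 0.02 m and contact force between the fingers and lever above 3 N and height (world z) of lever above 0.05 m), for 0.2 s.
At the end, for the whole second after the job is handed in: Link flat in the long compartment. Lever still, in the gripper alone, gripped within 20 mm of its balance point, level within 0.1 rad; bore within 10 mm of the shaft axis, underside 10 to 45 mm above the shaft end; arm over the anvil within 0.2 rad; vise touched by neither lever nor robot (x of link in the frame of long_bay between -0.032 and 0.032 m and y of link in the frame of long_bay between -0.03 and 0.03 m and z of link in the frame of long_bay below 0.005 m and angle between each of link, lever's own z axis and vertical below 0.1 rad and x of the grasp point in the frame of balance between -0.02 and 0.02 m and contact force between the fingers and lever above 3 N and horizontal distance between bore and shaft_end below 0.01 m and z of bore in the frame of shaft_end between 0.01 and 0.045 m and angle between the x axis of lever and the x axis of shaft_end, either way round below 0.2 rad and x of eye in the frame of shaft_end below -0.1 m and linear speed of lever below 0.02 m/s and angular speed of lever below 0.1 rad/s and contact force between each of lever, the arm, the fingers and vise below 0.3 N); the arm keeps its last pose, push and grip.
It fails at once if another thing on the bench or in the tray is shifted by more than 30 mm (distance of any of collar, nut, sprocket, tin, wrench, hammer, pin from where it was at the start of the episode above 0.03 m).
It also fails if it takes over 59 s, if anything falls off the work surface, if the arm or the gripper's body presses on something with over 40 N, if the wrist force passes 120 N, or if a joint passes its speed limit or range.

## Working session

There is one attempt and no reset: what is moved stays moved. The work goes in short steps, Python scripts to look and compute and a shell command to move; the robot and the scene stay as the last step left them, time stands still between calls to the robot, and variables do not carry over. Pictures are saved under pics/ and viewed, at most 10 in all, crops included, and the job is handed in when it is done.

```bash
ls; mkdir -p pics; cat > h.py <<'E'
import numpy as np, cv2
from cell import manip
from scipy.spatial.transform import Rotation as R
def cloud(c):
    K=c["camera_matrix"];z=c["range_z"];v,u=np.mgrid[:z.shape[0],:z.shape[1]]
    p=np.stack([(u-K[0,2])/K[0,0]*z,(v-K[1,2])/K[1,1]*z,z],-1)
    return p@c["T"][:3,:3].T+c["T"][:3,3]
def ray(c,u,v,h):
    K=c["camera_matrix"];d=c["T"][:3,:3]@np.array([(u-K[0,2])/K[0,0],(v-K[1,2])/K[1,1],1]);o=c["T"][:3,3]
    return o+d*(h-o[2])/d[2]
E
python3 - <<'E'
from h import *
print(manip.read_state())
a=[]
for n in("top","scene"):
    c=manip.camera(n);np.savez(n+"0.npz",**c);cv2.imwrite(f"pics/{n}0.png",c["color"][:,:,::-1]);print(n,c["camera_matrix"],c["T"])
E
```

```text
pics
{'clock': 0.0, 'joints': array([ 1.11040521e+00,  3.00479573e-01,  1.52158790e+00, -1.82200493e-05,
        1.32069613e+00, -6.65846861e-02]), 'qd': array([ 0.00074072,  0.00056248, -0.00016324,  0.00023879,  0.00123908,
        0.00090187]), 'effort': array([-2.13575629e-03, -5.31803477e+01, -3.52739561e+01,  7.07559334e-02,
        2.43383349e-02, -8.02764430e-05]), 'eef_pos': array([210.91959128, 507.66228811, 204.87879709]), 'eef_rot': array([-3.14042312e+00, -6.03010023e-05,  2.74779071e+00]), 'wrist_force': array([0.26795418, 0.04887461, 0.32294755]), 'moment': array([-0.00523937,  0.0227318 ,  0.02947792]), 'finger_force': 0.0, 'finger_gap': 93.92398153865471}
top [[469.88038021   0.         250.25253693]
 [  0.         469.88038021 190.81101838]
 [  0.           0.           1.        ]] [[ 2.88814780e-02 -9.95267079e-01  9.27863198e-02  3.67463286e+02]
 [-9.99551662e-01 -2.94890699e-02 -5.18364207e-03  1.66710652e+01]
 [ 7.89529057e-03 -9.25950089e-02 -9.95672551e-01  1.57029669e+03]
 [ 0.00000000e+00  0.00000000e+00  0.00000000e+00  1.00000000e+00]]
scene [[356.71295385   0.         259.07219256]
 [  0.         356.71295385 193.51541803]
 [  0.           0.           1.        ]] [[ 4.41671250e-01  6.70144769e-01 -5.96516969e-01  1.22446460e+03]
 [ 8.97157471e-01 -3.25515416e-01  2.98576935e-01 -3.49242831e+02]
 [ 5.91430183e-03 -6.67042504e-01 -7.44996187e-01  1.02964943e+03]
 [ 0.00000000e+00  0.00000000e+00  0.00000000e+00  1.00000000e+00]]
```

View pics/top0.png

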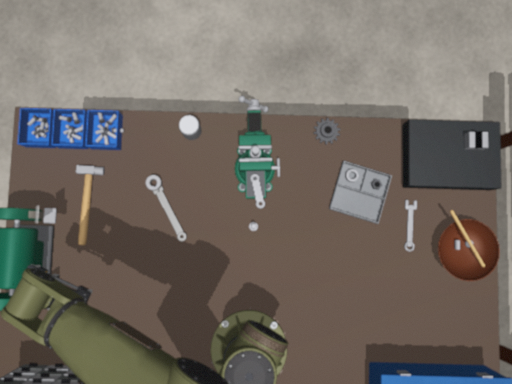

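View pics/scene0.png

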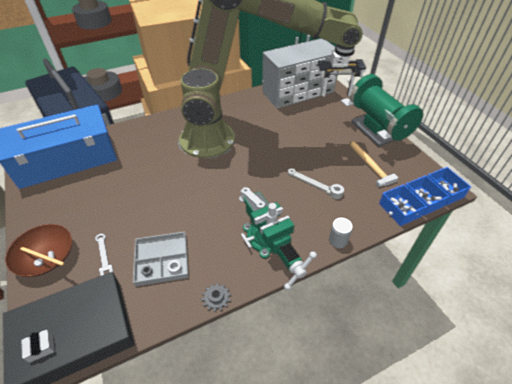

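The top view shows the link on the anvil from (254,178) to (261,206), and the shaft at about (256,152). The lever's hub is at (153,183) and its eye at (182,237), on the left. The tray is at (362,192) with the long bay towards the robot, and the pin is at (253,227). The scene view agrees. Next I'll measure.

```bash
python3 - <<'E'
from h import *
t=dict(np.load("top0.npz"));s=dict(np.load("scene0.npz"))
P=np.concatenate([cloud(t).reshape(-1,3)]);S=cloud(s).reshape(-1,3)
def sel(P,b): x0,x1,y0,y1,z0,z1=b;return P[(P[:,0]>x0)&(P[:,0]<x1)&(P[:,1]>y0)&(P[:,1]<y1)&(P[:,2]>z0)&(P[:,2]<z1)]
for n,(u,v) in dict(shaft=(256,152),l1=(254,180),l2=(261,205),hub=(153,183),eye=(182,237),pin=(253,227),bay=(355,205),bench=(300,250)).items(): print(n,cloud(t)[v,u].round())
def rect(q,n):
    if len(q)<5: print(n,len(q));return
    r=cv2.minAreaRect(q[:,:2].astype(np.float32)); print(n,len(q),np.round(r[0],1),np.round(r[1],1),round(r[2],1),"z",np.percentile(q[:,2],[5,50,95]).round(1),"mean",q.mean(0).round(1))
for nm,Q in(("top",P),("scene",S)):
    print(nm)
    c=cloud(t)
    tr=c[192,362]; rect(sel(Q,(tr[0]-140,tr[0]+140,tr[1]-140,tr[1]+140,12,60)),"tray")
    sh=c[152,256]
    rect(sel(Q,(sh[0]-60,sh[0]+60,sh[1]-50,sh[1]+50,185,230)),"shaft")
    l=(c[180,254]+c[205,261])/2
    rect(sel(Q,(l[0]-80,l[0]+40,l[1]-50,l[1]+50,122.5,133)),"link")
    h=(c[183,153]+c[237,182])/2
    q=sel(Q,(h[0]-150,h[0]+150,h[1]-90,h[1]+90,5,60));rect(q,"lever")
    h=c[183,153]; rect(sel(Q,(h[0]-40,h[0]+40,h[1]-40,h[1]+40,24,60)),"hub")
E
```

```text
shaft [610.  -4. 202.]
l1 [535.  -1. 135.]
l2 [459. -25. 132.]
hub [530. 335.   2.]
eye [353. 230.   2.]
pin [392.  -3.  51.]
bay [ 476. -343.    6.]
bench [ 321. -162.    1.]
top
tray 768 [ 556.4 -393. ] [217.  255.6] 74.3 z [13.4 23.3 48. ] mean [ 549.7 -391.8   25.1]
shaft 54 [618.4  -2.3] [22.2 21.7] 63.6 z [192.2 199.7 204.5] mean [617.6  -2.2 199.3]
link 211 [494.2  -5.8] [84.  55.7] 1.7 z [123.1 127.5 131.8] mean [497.9 -12.6 127.3]
lever 966 [441.9 282.7] [299.6 179. ] 0.3 z [ 5.2  9.6 34.3] mean [453.8 286.8  13.2]
hub 148 [530.8 328. ] [47.1 48.9] 60.3 z [26.3 32.9 38.5] mean [530.1 327.8  32.8]
scene
tray 869 [ 556.7 -391. ] [215.1 255.8] 74.4 z [13.3 21.6 36.4] mean [ 542.6 -375.5   22.3]
shaft 57 [621.9  -1.9] [21.5 21.9] 66.4 z [187.2 198.9 202.5] mean [624.2  -3.2 197.2]
link 129 [494.9 -14.9] [85.5 25.2] 16.8 z [124.3 127.7 130.8] mean [497.6 -15.4 127.6]
lever 405 [431.9 298.4] [267.8 126.4] 16.5 z [ 6.1 13.  33.5] mean [472.7 291.8  16.6]
hub 101 [533.8 328.8] [46.1 51.4] 79.7 z [25.3 31.2 35.2] mean [534.8 327.3  30.8]
```

```bash
python3 -m creep '-0.75 -0.63 -0.16 0 0 0;-0.75 -0.63 -0.16 0 0 0;-0.75 -0.63 -0.16 0 0 0;-0.75 -0.63 -0.16 0 0 0;-0.75 -0.63 -0.16 0 0 0;-0.75 -0.63 -0.16 0 0 0;-0.75 -0.63 -0.16 0 0 0;-0.75 -0.63 -0.16 0 0 0;-0.75 -0.63 -0.16 0 0 0;-0.75 -0.63 -0.16 0 0 0;-0.75 -0.63 -0.16 0 0 0;-0.75 -0.63 -0.16 0 0 0;-0.75 -0.63 -0.16 0 0 0;-0.75 -0.63 -0.16 0 0 0;-0.75 -0.63 -0.16 0 0 0;0 0 0 0 0 0.058;0 0 0 0 0 0.058;0 0 0 0 0 0.058;0 0 0 0 0 0.058;0 0 0 0 0 0.058' 0; python3 -m creep '0 0 0 0 0 0.058;0 0 0 0 0 0.058;0 0 0 0 0 0.058;0 0 0 0 0 0.058;0 0 0 0 0 0.058;0 0 0 0 0 0.058;0 0 0 0 0 0.058;0 0 0 0 0 0.058;0 0 0 0 0 0;0 0 0 0 0 0'
python3 - <<'E'
from h import *
c=manip.camera("wrist");np.savez("w1.npz",**c);cv2.imwrite("pics/w1.png",c["color"][:,:,::-1]);print(c["camera_matrix"],c["T"]);print(manip.read_state()["joints"])
E
```

```text
clock: 2.6
eef_pos: [481.4, -13.8, 301.2]
eef_rot: [-3.141, -0.0, 1.831]
wrist_force: [0.6, 0.3, -0.1]
finger_gap: 93.9
finger_force: 0.0
clock: 3.85
eef_pos: [481.5, -13.8, 301.3]
eef_rot: [-3.141, 0.0, 0.383]
wrist_force: [-0.1, -0.2, -0.3]
finger_gap: 94.0
finger_force: 0.0
[[327.99552003   0.         255.71831119]
 [  0.         327.99552003 197.93823211]
 [  0.           0.           1.        ]] [[ 3.73818071e-01 -8.95959467e-01 -2.39826359e-01  5.51212701e+02]
 [-9.27501254e-01 -3.61443308e-01 -9.53947513e-02  1.29415273e+01]
 [-1.21380212e-03  2.58099531e-01 -9.66117570e-01  4.79974563e+02]
 [ 0.00000000e+00  0.00000000e+00  0.00000000e+00  1.00000000e+00]]
[-1.04756859e-01  8.68278032e-02  1.55334204e+00  4.54199299e-06
  1.50168893e+00  1.08348712e+00]
```

View pics/w1.png

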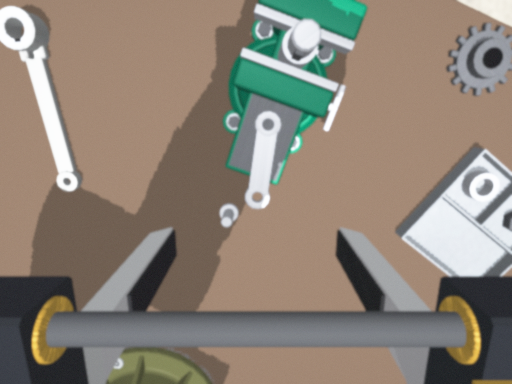

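The wrist view shows the link's eyes at (268,123) and (258,198), the shaft top at (307,32), the lever's hub at (18,27) and its eye at (67,181), and the pin at (228,213).

```bash
cat > m1.py <<'E'
from h import *
c=dict(np.load("w1.npz"));t=dict(np.load("top0.npz"));C=cloud(c)
hsv=cv2.cvtColor(c["color"],cv2.COLOR_RGB2HSV)
def comp(mask,seed):
    n,l,_,_=cv2.connectedComponentsWithStats(mask.astype(np.uint8));k=l[seed[1],seed[0]];return (l==k) if k else None
def rect(m,h,n,cam=c):
    k=max(cv2.findContours(m.astype(np.uint8),0,cv2.CHAIN_APPROX_NONE)[0],key=cv2.contourArea)[:,0]
    p=np.array([ray(cam,u,v,h)[:2] for u,v in k],np.float32)
    (x,y),(w,d),a=cv2.minAreaRect(p);print(n,m.sum(),"c",round(x,1),round(y,1),"size",round(w,1),round(d,1),"ang",round(a,1),"depth z",np.median(C[m&(c["range_z"]>0)][:,2]).round(1))
    return p
S,V=hsv[...,1],hsv[...,2]
for n,uv in dict(link=(263,160),leverarm=(50,110),anvil=(240,150),jaw=(285,85),shaft=(302,50),tray=(450,230)).items(): print(n,hsv[uv[1],uv[0]],C[uv[1],uv[0]].round())
m=comp((S<45)&(V>165),(263,160))
if m is not None: rect(m,128,"link")
m=comp((S<60)&(V>110),(50,110))
if m is not None: rect(m,12,"lever")
g=(hsv[...,0]>70)&(hsv[...,0]<95)&(S>120)&(np.abs(C[...,2]-140)<9); 
rect(comp(g,(285,85)),140,"jaw") if g[85,285] else print("nojaw")
for n,u,v,h in(("eyeF",268,123,128),("eyeR",258,198,128),("shaft",308,30,200),("hub",18,28,32),("leye",67,181,16)): print(n,ray(c,u,v,h).round(1),"depth",np.median(C[max(v-4,0):v+5,max(u-4,0):u+5,2][c["range_z"][max(v-4,0):v+5,max(u-4,0):u+5]>0]).round(1))
# shaft top / link from depth
Q=C.reshape(-1,3);ok=c["range_z"].ravel()>0
for n,b in dict(shaft=(580,660,-40,40,192,210),anvil=(475,572,-60,60,112,121),jaws=(570,690,-70,70,133,147)).items():
    q=Q[ok&(Q[:,0]>b[0])&(Q[:,0]<b[1])&(Q[:,1]>b[2])&(Q[:,1]<b[3])&(Q[:,2]>b[4])&(Q[:,2]<b[5])]
    r=cv2.minAreaRect(q[:,:2].astype(np.float32));print(n,len(q),r,np.median(q[:,2]))
big=cv2.resize(c["color"][0:240,200:400,::-1],None,fx=2.5,fy=2.5,interpolation=3);cv2.imwrite("pics/w1c.png",big)
E
python3 m1.py
```

```text
link [111   7 241] [506. -13. 127.]
leverarm [ 90   1 253] [445. 277.  11.]
anvil [111  14 130] [506.  14. 118.]
jaw [ 81 168 152] [584.  -4. 139.]
shaft [113  14 167] [608.  -4. 197.]
tray [105  10 244] [ 497. -334.   -0.]
link 2007 c 504.0 -13.3 size 107.6 28.3 ang 14.4 depth z 127.1
lever 4755 c 447.2 289.6 size 249.2 67.6 ang 26.7 depth z 11.9
jaw 2789 c 580.2 -3.0 size 26.5 98.2 ang 2.6 depth z 139.1
eyeF [544.   -3.4 128. ] depth 117.6
eyeR [464.7 -24.2 128. ] depth 0.3
shaft [622.2  -1.9 200. ] depth 199.2
hub [532.2 324.4  32. ] depth 7.1
leye [357.5 229.5  16. ] depth 11.5
shaft 806 ((619.2098999023438, -1.82464599609375), (23.25571632385254, 23.518362045288086), 46.511817932128906) 198.9392231701588
anvil 3208 ((524.9296264648438, -5.252544403076172), (85.0655517578125, 89.47116088867188), 2.6411988735198975) 117.57627595385046
jaws 6874 ((622.8785400390625, -1.6384315490722656), (109.45487976074219, 100.0338363647461), 2.6021809577941895) 139.12667052059322
```

View pics/w1c.png

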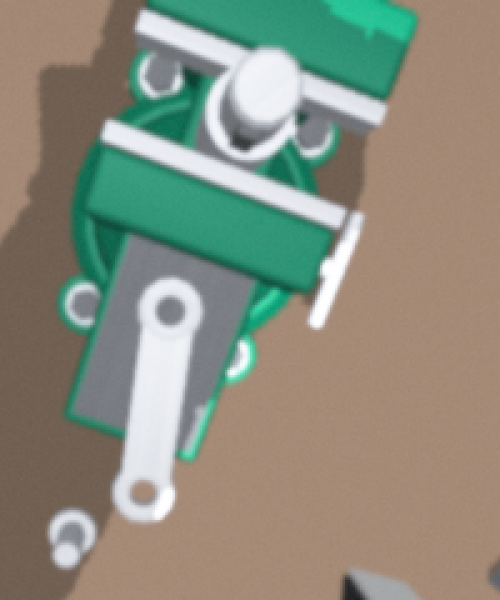

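The link's centre is (504,−13) at 14.4°, with its top measured at 127 to 128. The vise is yawed 2.6°, and the shaft is at (620,−2). Now I'll grasp the link.

```bash
python3 -m creep '0 0 0 0 0 0.042;0.275 0.065 0 0 0 0;0.275 0.065 0 0 0 0;0 0 0.8 0 0 0;0 0 0.8 0 0 0;0 0 0.8 0 0 0;0 0 0.8 0 0 0;0 0 0.6 0 0 0;0 0 0.4 0 0 0;0 0 0.2 0 0 0;0 0 0.1 0 0 0;0 0 0 0 0 0;0 0 0 0 0 0' 0; python3 -m creep '0 0 0 0 0 0;0 0 0 0 0 0;0 0 0 0 0 0;0 0 0 0 0 0;0 0 0 0 0 0;0 0 0 0 0 0;0 0 0 0 0 0;0 0 0 0 0 0' 1 40
```

```text
clock: 5.52
eef_pos: [504.4, -13.5, 122.0]
eef_rot: [3.141, -0.001, 0.247]
wrist_force: [-0.8, -0.7, 0.5]
finger_gap: 93.7
finger_force: 0.0
clock: 6.52
eef_pos: [504.1, -13.5, 121.4]
eef_rot: [-3.142, 0.0, 0.247]
wrist_force: [-0.4, 0.1, 0.5]
finger_gap: 21.3
finger_force: 40.0
```

```bash
python3 -m creep '0 0 -0.3 0 0 0;0 0 -0.7 0 0 0;0 0 -1 0 0 0;0 0 -1 0 0 0;0 0 -0.8 0 0 0;-0.26 0.86 0 0 0 0;-0.26 0.86 0 0 0 0;-0.26 0.86 0 0 0 0;-0.26 0.86 0 0 0 0;-0.26 0.86 0 0 0 0;-0.26 0.86 0 0 0 0;-0.26 0.86 0 0 0 0;-0.26 0.86 0 0 0 0;0 0 0 0 0 -0.052;0 0 0 0 0 -0.052;0 0 0 0 0 -0.052;0 0 0 0 0 -0.052;0 0 0 0 0 -0.052;0 0 0 0 0 -0.052;0 0 0 0 0 0'
python3 - <<'E'
from h import *
c=manip.camera("wrist");np.savez("w2.npz",**c);cv2.imwrite("pics/w2.png",c["color"][:,:,::-1]);print(manip.read_state()["joints"].round(2),manip.read_state()["finger_gap"])
E
```

```text
clock: 9.02
eef_pos: [490.7, -300.6, 274.0]
eef_rot: [3.141, 0.0, 1.226]
wrist_force: [0.7, -0.0, -1.4]
finger_gap: 21.3
finger_force: 40.0
[-0.61  0.32  1.34 -0.    1.48 -0.27] 21.380004663890634
```

View pics/w2.png

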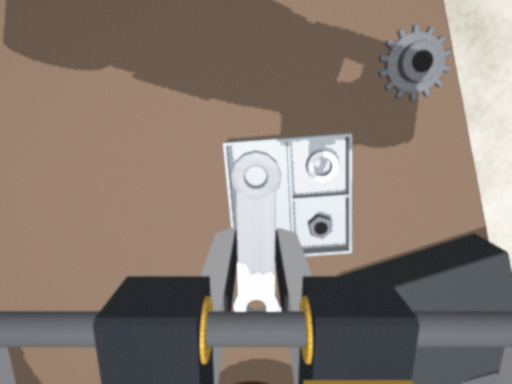

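The tray's rim corners are at about (224,143), (351,134) and (351,254). The link hangs straight in the fingers and in line with the long bay.

```bash
python3 - <<'E'
from h import *
c=dict(np.load("w2.npz"));C=cloud(c)
a,b,d=[ray(c,*p,25)[:2] for p in((224,143),(351,134),(351,254))]
print(a.round(),b.round(),d.round(),np.linalg.norm(a-b),np.linalg.norm(b-d),"ctr",(a+d)/2)
v,u=np.mgrid[:384,:512]
m=(u>205)&(u<370)&(v>120)&(v<275)&(C[...,2]>17)&(C[...,2]<32)&(c["range_z"]>0)
q=C[m][:,:2].astype(np.float32); r=cv2.minAreaRect(q);print(m.sum(),r,cv2.boxPoints(r).round(1))
m=(C[...,2]>17)&(C[...,2]<32)&(u>300)&(u<370)&(v>120)&(v<275)
print("bay floor z",np.median(C[200:240,275:284,2]),"rim",np.median(C[m][:,2]))
# inner divider: wall points at top z>15 between columns
for vv in (215,228,245): print(vv,[(int(x),C[vv,x].round(0)) for x in range(284,300,2)])
m=(c["range_z"]>0)&(C[...,2]>255)&(C[...,2]<300)&(v>150)&(v<235)&(u>225)&(u<290)
q=C[m];(x,y),s,an=cv2.minAreaRect(q[:,:2].astype(np.float32));print("link",s,an,np.median(q[:,2]),q[:,1].max())
T=manip.read_state();print(T["eef_pos"])
Rm=R.from_euler("xyz",T["eef_rot"]).as_matrix();p=(q-T["eef_pos"])@Rm;print("tool frame x",p[:,0].min(),p[:,0].max(),"z low",np.percentile(p[:,2],[5,50,95]))
E
```

```text
[ 464. -255.] [ 621. -300.] [ 577. -461.] 163.5761946216995 167.30557092185578 ctr [ 520.19370501 -358.26152943]
2489 ((527.965576171875, -378.864013671875), (205.056884765625, 193.85061645507812), 74.46269989013672) [[ 407.1 -451.7]
 [ 593.9 -503.6]
 [ 648.8 -306. ]
 [ 462.  -254.1]]
bay floor z 2.913766431686554 rim 23.17681381317675
215 [(284, array([ 505., -381.,    4.])), (286, array([ 508., -383.,    2.])), (288, array([ 511., -383.,    3.])), (290, array([ 513., -379.,   18.])), (292, array([ 516., -379.,   21.])), (294, array([ 519., -387.,    2.])), (296, array([ 522., -388.,    2.])), (298, array([ 524., -389.,    2.]))]
228 [(284, array([ 499., -401.,    2.])), (286, array([ 502., -402.,    2.])), (288, array([ 504., -403.,    1.])), (290, array([ 507., -401.,    8.])), (292, array([ 510., -397.,   21.])), (294, array([ 513., -406.,    2.])), (296, array([ 515., -406.,    3.])), (298, array([ 518., -407.,    3.]))]
245 [(284, array([ 508., -297.,  301.])), (286, array([ 508., -298.,  300.])), (288, array([ 509., -298.,  300.])), (290, array([ 510., -299.,  300.])), (292, array([ 511., -299.,  300.])), (294, array([ 512., -299.,  301.])), (296, array([ 513., -300.,  300.])), (298, array([ 514., -300.,  299.]))]
link (46.783172607421875, 35.505531311035156) 71.19367980957031 279.7681587077485 -249.81330819935275
[ 490.72346201 -300.65565241  273.91251343]
tool frame x 6.363376178416821 53.20663495092409 z low [-7.04144559 -5.85769064 -3.92950904]
```

```bash
python3 -m creep '-0.594 0.045 0 0 0 -0.012;-0.594 0.045 0 0 0 -0.012;0 0 0.9 0 0 0;0 0 0.9 0 0 0;0 0 0.9 0 0 0;0 0 0.9 0 0 0;0 0 0.9 0 0 0;0 0 0.9 0 0 0;0 0 0.6 0 0 0;0 0 0.3 0 0 0;0 0 0.2 0 0 0;0 0 0.06 0 0 0;0 0 0 0 0 0;0 0 0 0 0 0'
```

```text
clock: 10.82
eef_pos: [479.3, -347.1, 11.7]
eef_rot: [3.141, 0.0, 1.302]
wrist_force: [-0.2, -0.2, -2.3]
finger_gap: 21.4
finger_force: 40.0
```

```bash
python3 -m creep '0 0 0.05 0 0 0;0 0 0.05 0 0 0;0 0 0 0 0 0;0 0 0 0 0 0'; python3 -m creep '0 0 0 0 0 0;0 0 0 0 0 0;0 0 0 0 0 0;0 0 0 0 0 0;0 0 0 0 0 0' 0.5
```

```text
clock: 11.32
eef_pos: [479.0, -346.9, 7.0]
eef_rot: [-3.142, -0.0, 1.303]
wrist_force: [-0.4, 0.3, -2.1]
finger_gap: 21.1
finger_force: 40.0
clock: 11.95
eef_pos: [479.1, -346.9, 7.1]
eef_rot: [3.141, 0.0, 1.303]
wrist_force: [0.2, -0.4, -0.4]
finger_gap: 46.6
finger_force: 0.0
```

```bash
python3 -m creep '0 0 -0.3 0 0 0;0 0 -0.8 0 0 0;0 0 -1 0 0 0;0 0 -1 0 0 0;0 0 -1 0 0 0;0 0 -1 0 0 0;0 0 -1 0 0 0;0 0 -0.7 0 0 0;0 0 0 0 0 0'
python3 - <<'E'
from h import *
c=manip.camera("wrist");np.savez("w3.npz",**c);cv2.imwrite("pics/w3.png",c["color"][:,:,::-1])
E
```

```text
clock: 13.08
eef_pos: [479.4, -347.1, 281.8]
eef_rot: [3.138, 0.002, 1.303]
wrist_force: [-0.1, -0.5, -0.1]
finger_gap: 47.1
finger_force: 0.0
```

View pics/w3.png

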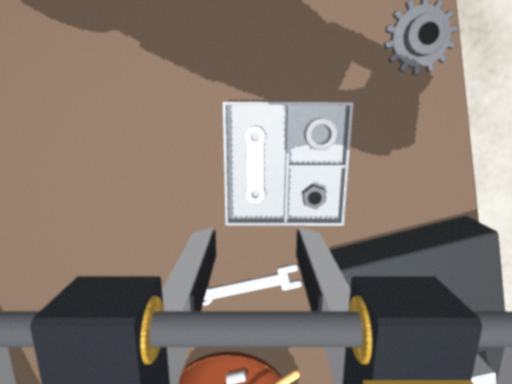

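```bash
python3 -m creep '0.9 -0.262 0 0 0 0;0.9 -0.262 0 0 0 0;0.9 -0.262 0 0 0 0;0.9 -0.262 0 0 0 0;0.9 -0.262 0 0 0 0;0.9 -0.262 0 0 0 0;0.9 -0.262 0 0 0 0;0.9 -0.262 0 0 0 0;0.9 -0.262 0 0 0 0;0.9 -0.262 0 0 0 0;0.9 -0.262 0 0 0 0;0.9 -0.262 0 0 0 0;0.9 -0.262 0 0 0 0;0.9 -0.262 0 0 0 0;0.9 -0.262 0 0 0 0;0.9 -0.262 0 0 0 0;0.9 -0.262 0 0 0 0;0 0 0 0 0 0' 0; python3 -m creep '0 0 0 0 0 0.051;0 0 0 0 0 0.051;0 0 0 0 0 0.051;0 0 0 0 0 0.051;0 0 0 0 0 0.051;0 0 0 0 0 0;0 0 0 0 0 0'
python3 - <<'E'
from h import *
c=manip.camera("wrist");np.savez("w4.npz",**c);cv2.imwrite("pics/w4.png",c["color"][:,:,::-1])
E
```

```text
clock: 15.38
eef_pos: [468.6, 292.0, 277.2]
eef_rot: [-3.139, 0.002, 1.305]
wrist_force: [-0.4, -1.0, -0.1]
finger_gap: 93.8
finger_force: 0.0
clock: 16.25
eef_pos: [469.3, 290.0, 278.7]
eef_rot: [3.142, 0.001, 0.505]
wrist_force: [-0.7, -0.5, 0.8]
finger_gap: 93.9
finger_force: 0.0
```

View pics/w4.png

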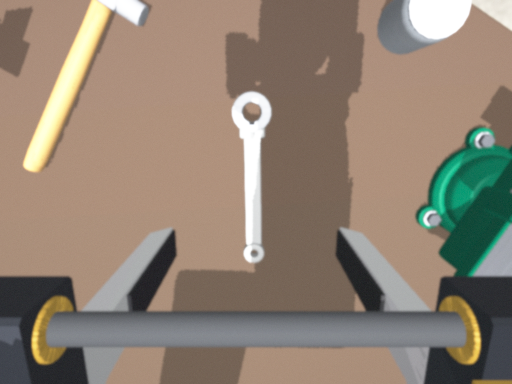

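In w3 the link lies flat in the middle of the long bay, from (255,134) to (255,195). In w4 the lever's hub is at (251,112) and its eye at (254,254).

```bash
python3 - <<'E'
from h import *
c=dict(np.load("w4.npz"));C=cloud(c);v,u=np.mgrid[:384,:512]
ok=(c["range_z"]>0)&(u>215)&(u<300)&(v>80)&(v<270)
for n,a,b,r0,r1 in(("hub",27,38,80,150),("arm",9,14.5,135,240),("eye",13,20,240,270)):
    m=ok&(C[...,2]>a)&(C[...,2]<b)&(v>=r0)&(v<r1);q=C[m];print(n,m.sum(),cv2.minAreaRect(q[:,:2].astype(np.float32)),"z",np.median(q[:,2]))
hsv=cv2.cvtColor(c["color"],cv2.COLOR_RGB2HSV);m=((hsv[...,1]<60)&(hsv[...,2]>120)&ok).astype(np.uint8)
n,l=cv2.connectedComponents(m);M=l==l[200,253]
rows=[(np.where(M[r])[0].mean(),r) for r in range(150,235)]
p=np.array([ray(c,*x,12)[:2] for x in rows]);vx,vy,x0,y0=cv2.fitLine(p.astype(np.float32),2,0,.01,.01).ravel();print("line",np.degrees(np.arctan2(vy,vx)),x0,y0)
k=max(cv2.findContours(M.astype(np.uint8),0,1)[0],key=cv2.contourArea)[:,0]
def circ(sel,h):
    P=np.array([ray(c,*x,h)[:2] for x in k if sel(x)]);A=np.c_[2*P,np.ones(len(P))];s=np.linalg.lstsq(A,(P**2).sum(1),rcond=None)[0];return s[:2],np.sqrt(s[2]+s[:2]@s[:2])
H,r=circ(lambda x:x[1]<118,32);E,re=circ(lambda x:x[1]>254,16);print(H,r,E,re,np.linalg.norm(H-E));d=(E-H)/np.linalg.norm(E-H)
print("bal",H+61*d,"ang",np.degrees(np.arctan2(-d[1],-d[0])))
w1=dict(np.load("w1.npz"));print("w1 hub",ray(w1,18,27,32),"eye",ray(w1,67,181,16))
E
```

```text
hub 943 ((530.9440307617188, 329.9674377441406), (48.79690933227539, 47.984230041503906), 28.96985626220703) z 31.654647537872336
arm 1630 ((438.89801025390625, 279.0237731933594), (149.56837463378906, 32.191795349121094), 28.270769119262695) z 11.186301007608279
eye 247 ((357.64654541015625, 231.24244689941406), (28.650104522705078, 27.879261016845703), 29.18863868713379) z 15.10739094767223
line 29.776974 435.64078 275.30173
[530.96373641 329.28221356] 25.84893238263571 [357.14383579 230.65198807] 16.203783366100723 199.85314416289873
bal [477.90971025 299.17788981] ang 29.57177680079941
w1 hub [533.36434176 324.63665968  32.        ] eye [357.49694185 229.54681937  16.        ]
```

```bash
python3 -m creep '0.15 -0.047 0 0 0 -0.003;0.15 -0.047 0 0 0 0;0 0 0.9 0 0 0;0 0 0.9 0 0 0;0 0 0.9 0 0 0;0 0 0.9 0 0 0;0 0 0.9 0 0 0;0 0 0.9 0 0 0;0 0 0.7 0 0 0;0 0 0.4 0 0 0;0 0 0.2 0 0 0;0 0 0.1 0 0 0;0 0 0 0 0 0;0 0 0 0 0 0'
```

```text
clock: 18.05
eef_pos: [478.4, 299.8, 7.7]
eef_rot: [3.142, -0.001, 0.511]
wrist_force: [-0.0, 0.1, -0.9]
finger_gap: 94.3
finger_force: 0.0
```

```bash
python3 -m creep '0 0 0.06 0 0 0;0 0 0.06 0 0 0;0 0 0 0 0 0;0 0 0 0 0 0'; python3 -m creep '0 0 0 0 0 0;0 0 0 0 0 0;0 0 0 0 0 0;0 0 0 0 0 0;0 0 0 0 0 0;0 0 0 0 0 0;0 0 0 0 0 0;0 0 0 0 0 0;0 0 0 0 0 0;0 0 0 0 0 0' 1 60; python3 -m creep '0 0 -0.2 0 0 0;0 0 -0.4 0 0 0;0 0 -0.7 0 0 0;0 0 -0.8 0 0 0;0 0 -0.8 0 0 0;0 0 -0.8 0 0 0;0 0 -0.8 0 0 0;0 0 -0.8 0 0 0;0 0 -0.8 0 0 0;0 0 0 0 0 0;0 0 0 0 0 0;0 0 0 0 0 0'
python3 - <<'E'
from h import *
print(manip.read_state()["moment"])
c=manip.camera("wrist");np.savez("w5.npz",**c);cv2.imwrite("pics/w5.png",c["color"][:,:,::-1])
E
```

```text
clock: 18.55
eef_pos: [478.1, 299.6, 2.2]
eef_rot: [3.142, 0.0, 0.511]
wrist_force: [0.9, -0.4, -1.1]
finger_gap: 94.2
finger_force: 0.0
clock: 19.8
eef_pos: [478.0, 299.6, 2.2]
eef_rot: [-3.142, -0.0, 0.511]
wrist_force: [-1.1, 1.1, 0.2]
finger_gap: 21.8
finger_force: 60.0
clock: 21.3
eef_pos: [477.6, 299.3, 244.7]
eef_rot: [-3.142, 0.003, 0.511]
wrist_force: [0.6, -0.8, -8.3]
finger_gap: 21.6
finger_force: 60.0
[-0.09362672  0.12694802 -0.03148889]
```

View pics/w5.png

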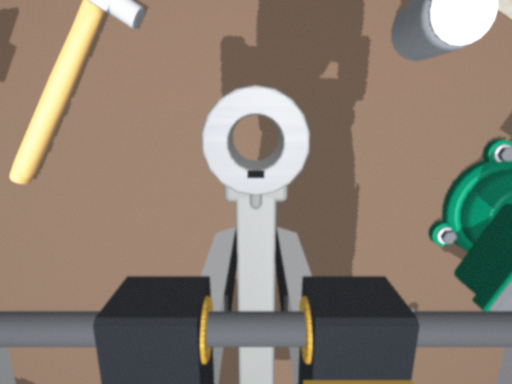

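The lever is held with its hub at (256,139) and its arm straight in the fingers. I'll check its pose in the tool frame.

```bash
cat > lev.py <<'E'
from h import *
import sys
def lev(f):
    c=dict(np.load(f));C=cloud(c);s=manip.read_state();T=s["eef_pos"];Rm=R.from_euler("xyz",s["eef_rot"]).as_matrix()
    v,u=np.mgrid[:384,:512];z0=T[2]+29
    m=(c["range_z"]>0)&(u>190)&(u<320)&(v>80)&(v<200)&(abs(C[...,2]-z0)<8);q=C[m]
    A=np.c_[q[:,:2]-q[:,:2].mean(0),np.ones(len(q))];k=np.linalg.lstsq(A,q[:,2],rcond=None)[0]
    k0=max(cv2.findContours(m.astype(np.uint8),0,1)[0],key=cv2.contourArea)
    (x,y),r=cv2.minEnclosingCircle(k0[k0[:,0,1]<150].astype(np.float32))
    kk=k0[k0[:,0,1]<155][:,0];P=np.array([ray(c,*p,k[2])[:2] for p in kk]);B=np.c_[2*P,np.ones(len(P))];h=np.linalg.lstsq(B,(P**2).sum(1),rcond=None)[0]
    H=h[:2];print("hub",H.round(1),"r",np.sqrt(h[2]+H@H).round(1),"top z",k[2].round(1),"slope x,y",k[:2].round(3))
    print("tool frame",(Rm.T@(np.r_[H,k[2]]-T)).round(1),"tcp",T.round(1),s["eef_rot"].round(3))
    return c,C
if __name__=="__main__": lev(sys.argv[1])
E
python3 lev.py w5.npz
```

```text
hub [531.1 328.5] r 24.2 top z 273.8 slope x,y [0.006 0.003]
tool frame [ 60.8   0.7 -29. ] tcp [477.7 299.4 244.9] [-3.142e+00  2.000e-03  5.110e-01]
```

```bash
python3 -m creep '0 0 0 0 0 0.02;0 0 0 0 0 0.032;0 0 0 0 0 0.032;0 0 0 0 0 0.032;0 0 0 0 0 0.032;0.07 0.32 0 0 0 0;0.142 0.639 0 0 0 0;0.142 0.639 0 0 0 0;0.142 0.639 0 0 0 0;0.142 0.639 0 0 0 0;0.142 0.639 0 0 0 0;0.142 0.639 0 0 0 0;0.142 0.639 0 0 0 0;0.142 0.639 0 0 0 0;0.142 0.639 0 0 0 0;0.142 0.639 0 0 0 0;0.142 0.639 0 0 0 0;0.07 0.32 0 0 0 0;0 0 0 0 0 0;0 0 0 0 0 0'
python3 - <<'E'
from h import *
c=manip.camera("wrist");np.savez("w6.npz",**c);cv2.imwrite("pics/w6.png",c["color"][:,:,::-1])
from lev import lev
c,C=lev("w6.npz")
Q=C.reshape(-1,3);b=(565,700,-80,80,133,147)
q=Q[(Q[:,0]>b[0])&(Q[:,0]<b[1])&(Q[:,1]>b[2])&(Q[:,1]<b[3])&(Q[:,2]>b[4])&(Q[:,2]<b[5])];print(cv2.minAreaRect(q[:,:2].astype(np.float32)))
q=Q[(abs(Q[:,0]-620)<40)&(abs(Q[:,1])<40)&(abs(Q[:,2]-199)<7)];print("shaft",len(q),q.mean(0) if len(q) else 0,cv2.minAreaRect(q[:,:2].astype(np.float32)) if len(q)>5 else 0)
E
```

```text
clock: 23.85
eef_pos: [560.0, -3.1, 246.2]
eef_rot: [-3.141, 0.0, 0.047]
wrist_force: [-0.4, 0.2, -9.4]
finger_gap: 21.2
finger_force: 60.0
hub [621.3  -1. ] r 24.2 top z 275.4 slope x,y [0.01  0.001]
tool frame [ 61.4   0.9 -29.2] tcp [560.   -3.  246.2] [-3.141  0.     0.047]
((622.6318359375, -1.8642158508300781), (109.4288330078125, 100.29643249511719), 2.665478229522705)
shaft 947 [619.59506529  -2.00340795 199.05192911] ((619.3438720703125, -1.92291259765625), (22.837024688720703, 23.269176483154297), 50.718727111816406)
```

View pics/w6.png

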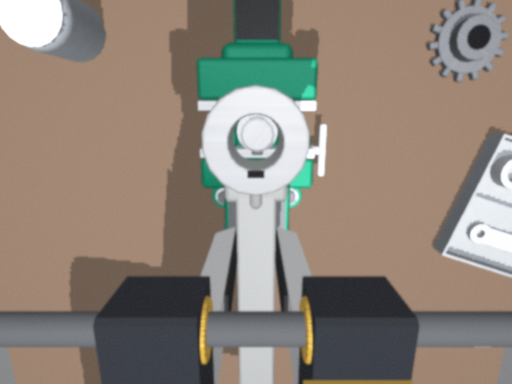

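The bore at (256,139) sits over the shaft top at (257,132), with the arm back over the anvil. Measured offset is about 2 mm. I'll trim that out and lower about 18 mm.

```bash
python3 -m creep '-0.04 0.02 0.1 0 0 0;0 0 0.2 0 0 0;0 0 0.15 0 0 0;0 0 0 0 0 0;0 0 0 0 0 0;0 0 0 0 0 0;0 0 0 0 0 0;0 0 0 0 0 0;0 0 0 0 0 0'
python3 - <<'E'
from h import *
c=manip.camera("wrist");np.savez("w7.npz",**c)
from lev import lev
c,C=lev("w7.npz")
Q=C.reshape(-1,3);q=Q[(abs(Q[:,0]-620)<13)&(abs(Q[:,1]+2)<13)&(abs(Q[:,2]-199)<7)];print("shaft",q.mean(0),manip.read_state()["qd"].round(3))
for n in("top",):
    t=manip.camera(n);q=cloud(t).reshape(-1,3);print("link region z",np.median(q[(abs(q[:,0]-480)<6)&(abs(q[:,1]+347)<6)][:,2]))
E
```

```text
clock: 25.02
eef_pos: [558.6, -4.6, 228.3]
eef_rot: [3.142, -0.0, 0.046]
wrist_force: [0.5, 0.6, -8.0]
finger_gap: 21.0
finger_force: 60.0
hub [620.   -2.6] r 24.2 top z 257.5 slope x,y [0.009 0.   ]
tool frame [ 61.4   0.8 -29.2] tcp [558.6  -4.6 228.3] [ 3.142 -0.     0.046]
shaft [619.61136327  -2.03928113 199.06091291] [ 0.001  0.002 -0.     0.    -0.001  0.002]
link region z 14.854998998452857
```

The bore is within 1 mm of the shaft axis, the underside is about 25 mm above the shaft end, and the lever is level and still.

```bash
python3 -c "
from cell import manip
print(manip.sign_off())"
```

```text
the job is handed in; nothing more can be done
None
```

The job is handed in, with no verdict returned: the link lies flat in the tray's long bay, and the lever is held level by its balance point, arm over the anvil, with the bore within about 1 mm of the shaft axis and about 25 mm above the shaft end.

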